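# Find the stamped parts crate and send it to the dispatch line

### The job

One of the two grey parts crates is stamped in red underneath. With the fingertips tip the left crate over away from the robot so that it lies on its far side with its underside facing the robot, then do the same to the right crate, and look which has the stamp; then push the stamped one along the bench, still lying so, until its open rim is on the yellow dispatch line and roughly square to it. Leave the other crate lying short of the line, lift or carry nothing, and leave the bearing to their left and the green tin to their right alone.

Things in the scene. Friction and masses are not known exactly. Their poses are not given: they have to be found in the camera images.
- crate_a: one of two alike grey open-topped parts crates, 84 (x) x 100 (y) x 105 mm high, walls 3 mm, black rubber foot band, empty, 0.25 kg. Origin: centre of the underside; z points to the open mouth (up at the start), -x (side with a white label) roughly at the robot. One of the two, either left or right, has a red ring-and-dot stamp 54 mm across in the middle of its underside, the other is plain.
- crate_b: one of two alike grey open-topped parts crates, 84 (x) x 100 (y) x 105 mm high, walls 3 mm, black rubber foot band, empty, 0.25 kg. Origin: centre of the underside; z points to the open mouth (up at the start), -x (side with a white label) roughly at the robot. One of the two, either left or right, has a red ring-and-dot stamp 54 mm across in the middle of its underside, the other is plain.
- crate_a_rim (a point): centre of the open mouth of crate_a, 105 mm along z from its origin. A few N high on the near side, the finger rising with it in an arc about the far bottom edge, or forward on the inside of the far wall, tip the crate (a level push on the near side may slide it); past 45 degrees it falls over. Lying on its far side it is 84 mm high, this point and the origin 42 mm up
- crate_b_rim (a point): centre of the open mouth of crate_b, 105 mm along z from its origin. A few N high on the near side, the finger rising with it in an arc about the far bottom edge, or forward on the inside of the far wall, tip the crate (a level push on the near side may slide it); past 45 degrees it falls over. Lying on its far side it is 84 mm high, this point and the origin 42 mm up
- dispatch_line: yellow line painted on the bench beyond the crates, 36 mm wide (its x, pointing away from the robot) and 300 mm long (its y, running left and right across the way of both crates), no thickness to speak of. Origin: middle of the line
- bearing: bystander, loose, to be left alone; origin: centre of its underside. steel ball bearing, 42 mm across, 14 mm high, left of the crates
- green_tin: bystander, loose, to be left alone; origin: centre of its underside. flat round tin with a green lid, 70 mm across, 26 mm high, right of the crates

How it is judged:
By the outcome, as a careful person would: the job done as asked, in the order asked, and still so for the second after the job is handed in, with the robot touching nothing.
It also fails if it takes over 69 s, if anything falls off the work surface, if the arm or the gripper's body presses on something with over 40 N, if the wrist force passes 120 N, or if a joint passes its speed limit or range.

### The arm

A 6-joint arm with a two-finger parallel gripper is mounted at the origin on a cart in front of the work surface, level with it; the furniture and walls round the work are solid. World frame = base frame: x ahead of the robot, y to its left, z up, the work surface at z = 0. Lengths are in m, angles in rad, forces in N, time in s.
With the tool pointing down it reaches from about 0.3 to 0.85 m from the base axis. Payload 4.2 kg.
Tool frame: the origin (TCP) lies between the finger pads; the fingertips stand 19 mm ahead of it and the grasp point (between the pads) is the TCP; z points along the fingers, y is the line along which they close (so a half turn about z gives the same grasp; the last joint's range is limited). The gripper opens to 91 mm and grips with 3 to 60 N. Pads are 32 mm wide; open, the fingers measure 118 mm over their backs; the gripper's body (76 mm by 178 mm) begins 60 mm behind the grasp point.
Start: joints at [-1.184, 0.32, 1.565, -0, 1.257, -0.02], TCP at [0.228, -0.528, 0.233] pointing down, gripper open.
Joint ranges: [-3.11, 3.11], [-0.84, 2.01], [0.21, 2.61], [-1.34, 4.49], [0.05, 2.63], [-2.56, 2.56]. Speed limits (rad/s): [2.57, 2.57, 3.14, 3.14, 3.14, 3.14].

### API

Orientations are given as a unit quaternion [x, y, z, w].
In Python, from station import readout, vision, manip gives the robot as it stands.
- The arm moves only by the shell command python3 -m crank 'ROWS' [FORCE]. ROWS is JSON, a list of rows, each an object with "hand": the opening, from -1 (shut) to 1 (fully open); "offset": the shift along the tool's x, y, z in m, a list of three; "roll": the turn about the tool's z in degrees. In form: [{"hand": hand, "offset": [dx, dy, dz], "roll": roll}, ...]. A call has exactly 10 rows; each row is the pose to reach, as a shift and turn from the pose commanded when the call began, along the tool's axes at that moment; what a row does not reach only later rows make up. A row lasts 1/12 s, in which the tool goes at most 41.7 mm and 7.16 degrees, less where a joint would pass 70% of its speed; a pose out of reach is approached as far as the arm can. A call with a gripper value outside its range is refused whole. The fingers move at their own pace and stop on an object; FORCE is the grip in N (left out, the last holds). Time passes only in rows, so rows that repeat a pose let the fingers close, or fill a call up. It gives the time, the measured TCP pose, the force, the opening and the grip force at its end, in the units of the state.
- readout.observe(): the state, without advancing time (a new reading comes with each control period).
- vision.get_image(name): name is "scene" or "top"; returns a dict with "frame" (420x560x3 uint8, red, green, blue), "vfov" (degrees; the focal length in pixels is half the picture's height over the tangent of half this angle, whatever the lens; pixels are square), "cx", "cy" (the principal point, pixels), "pose" (4x4, takes a point from camera to world coordinates). Camera axes: x right, y up, looking along -z (the intrinsics and any distortion apply to the point x, -y, -z); pixel columns grow to the right and rows downward; lengths in m; the calibration is good to about 2 mm. A picture is of the moment at which its call begins. There is no depth.
- manip.close_job(): hands the job in; it is judged then, once.
The state is a dict: "t": time; "joint_pos": joint angles; "joint_vel": joint speeds; "tau": joint torques, N m; "ee_pos": TCP position; "tcp_rot": TCP orientation; "force": force on the tool from outside, world axes, zero at the start; "ft_torque": the same for the moment, N m; "gripper_width": finger opening in m; "finger_force": force on a finger pad.
Only numpy, scipy, OpenCV 4.12 (cv2) and the standard library are available. Lean on these libraries where they do the work, as an engineer would, in place of code of your own. Each camera call takes 0.05 s, during which the arm holds its last target. There are 200 camera calls.

## Working session

There is one attempt and no reset: what is moved stays moved. The work goes in short steps, Python scripts to look and compute and a shell command to move; the robot and the scene stay as the last step left them, time stands still between calls to the robot, and variables do not carry over. Pictures are saved under pics/ and viewed, at most 10 in all, crops included, and the job is handed in when it is done.

```bash
ls; mkdir -p pics
python3 - <<'E'
from station import readout, vision
import cv2,numpy as np
s=readout.observe(); print({k:np.round(v,3).tolist() for k,v in s.items()})
ims=[]
for n in("scene","top"):
    g=vision.get_image(n); print(n,{k:(np.round(v,4).tolist() if not isinstance(v,str) else v) for k,v in g.items() if k!='frame'})
    cv2.imwrite(f'pics/{n}0.png',g['frame'][:,:,::-1]);
E
```

```text
pics
{'t': 0.0, 'joint_pos': [-1.184, 0.32, 1.566, -0.0, 1.257, -0.02], 'joint_vel': [0.001, 0.001, -0.001, 0.002, 0.001, 0.001], 'tau': [-0.0, -41.246, -23.197, 0.073, 0.046, -0.0], 'ee_pos': [0.227, -0.528, 0.232], 'tcp_rot': [0.979, 0.202, -0.0, -0.001], 'force': [-0.671, -0.465, 0.227], 'ft_torque': [0.011, 0.074, -0.006], 'finger_force': 0.0, 'gripper_width': 0.091}
scene {'vfov': 50.5276, 'cx': 277.9584, 'cy': 209.1536, 'pose': [[-0.655, 0.4829, -0.5812, -0.0412], [-0.7555, -0.4322, 0.4923, 0.7439], [-0.0134, 0.7615, 0.648, 0.7172], [0.0, 0.0, 0.0, 1.0]]}
top {'vfov': 46.4723, 'cx': 283.7096, 'cy': 204.0933, 'pose': [[0.0183, 0.9989, -0.0421, 0.4978], [-0.9998, 0.0188, 0.0104, 0.271], [0.0112, 0.0419, 0.9991, 1.3494], [0.0, 0.0, 0.0, 1.0]]}
```

View pics/scene0.png

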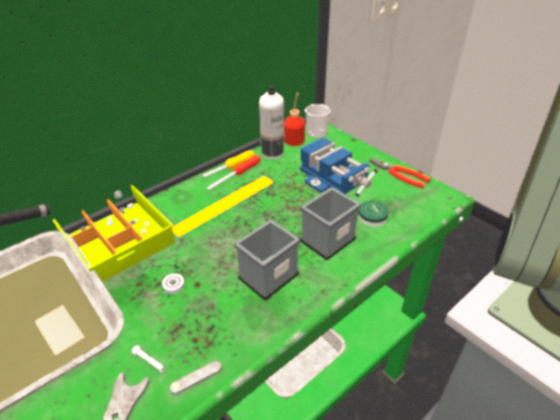

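View pics/top0.png

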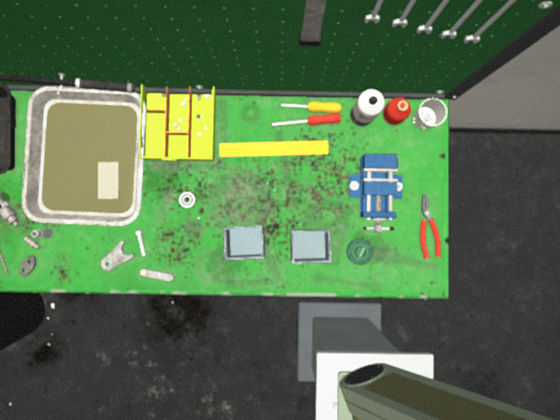

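The scene picture shows the left crate at about (267,258) and the right at (328,222), with labels facing the robot. In the top picture the crates are at (244,242) and (311,246), the line at (219–328,149), the bearing at (187,200) and the tin at (360,251).

```bash
cat > h.py <<'E'
from station import readout, vision
import cv2,numpy as np
def ray(g,u,v):
    f=210/np.tan(np.radians(g['vfov']/2)); d=np.array([(u-g['cx'])/f,-(v-g['cy'])/f,-1.]); P=np.array(g['pose']); return P[:3,3],P[:3,:3]@d
def pt(g,u,v,z):
    o,d=ray(g,u,v); return o+d*(z-o[2])/d[2]
def px(g,p):
    f=210/np.tan(np.radians(g['vfov']/2)); P=np.array(g['pose']); c=P[:3,:3].T@(np.array(p)-P[:3,3]); return g['cx']-f*c[0]/c[2], g['cy']+f*c[1]/c[2]
def mask(g,kind):
    h=cv2.cvtColor(g['frame'],cv2.COLOR_RGB2HSV); H,S,V=[h[...,i].astype(int) for i in range(3)]
    if kind=='yellow': m=(H>22)&(H<33)&(S>180)&(V>180)
    if kind=='grey': m=~((H>40)&(H<85)&(S>70))
    if kind=='red': m=((H<8)|(H>172))&(S>110)&(V>70)
    return m.astype(np.uint8)*255
def blobs(g,kind,box,z,amin=60):
    m=mask(g,kind); k=np.zeros_like(m); x0,y0,x1,y1=box; k[y0:y1,x0:x1]=255
    m=cv2.morphologyEx(m&k,cv2.MORPH_OPEN,np.ones((3,3),np.uint8))
    out=[]
    for c in cv2.findContours(m,cv2.RETR_EXTERNAL,cv2.CHAIN_APPROX_NONE)[0]:
        if cv2.contourArea(c)<amin: continue
        q=cv2.boxPoints(cv2.minAreaRect(c)); w=np.array([pt(g,u,v,z)[:2] for u,v in q]); out.append((q,w))
    return out
def show(bs):
    for q,w in bs: print(q.round(0).tolist(),'C',w.mean(0).round(4),'corners',w.round(3).tolist())
E
python3 - <<'E'
from h import *
g=vision.get_image('top')
print('crates'); show(blobs(g,'grey',(210,215,340,275),.105,400))
print('line'); show(blobs(g,'yellow',(217,130,340,170),0,300))
for n,u,v in(('bearing',187,200),('tin',360,251),('vise nearhandle',378,235),('vise left',350,187),('bench near',300,295)): print(n,pt(g,u,v,.02).round(3))
cv2.imwrite('pics/topcrop.png',cv2.resize(g['frame'][130:290,170:440,::-1],None,fx=2.9,fy=2.9,interpolation=2))
E
```

```text
crates
[[290.0, 230.0], [330.0, 228.0], [331.0, 262.0], [291.0, 263.0]] C [0.4452 0.1878] corners [[0.485, 0.241], [0.49, 0.139], [0.406, 0.134], [0.4, 0.237]]
[[223.0, 226.0], [266.0, 224.0], [267.0, 258.0], [224.0, 260.0]] C [0.4517 0.3545] corners [[0.492, 0.412], [0.498, 0.302], [0.412, 0.297], [0.405, 0.406]]
line
bearing [0.56 0.52 0.02]
tin [0.43  0.048 0.02 ]
vise nearhandle [ 0.475 -0.001  0.02 ]
vise left [0.604 0.077 0.02 ]
bench near [0.309 0.209 0.02 ]
```

View pics/topcrop.png

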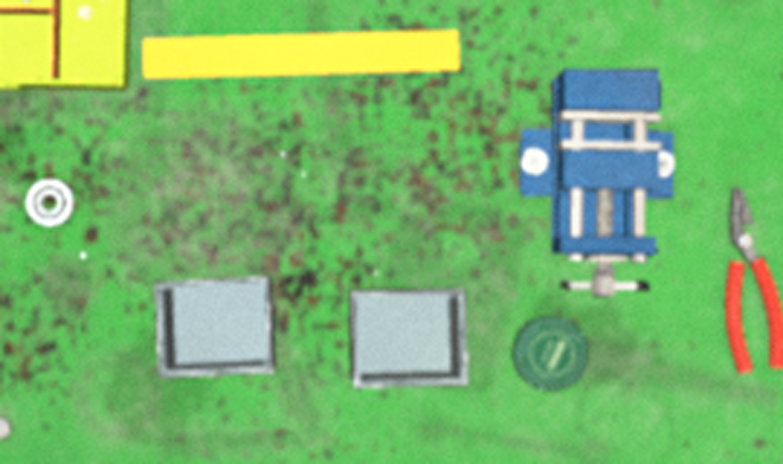

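The crop confirms it: left crate rim corners at roughly (224,228)–(264,259) in full-image pixels and the line from (219,150) to (328,147). I'll make the first transit move now and work out precise positions in the same step.

```bash
python3 - <<'E'
from h import *
g=vision.get_image('top')
F=lambda L,z:np.array([pt(g,170+a/2.9,130+b/2.9,z)[:2] for a,b in L])
for n,L,z in(('left',[(158,285),(268,277),(273,373),(160,376)],.105),('right',[(352,291),(464,290),(466,384),(356,386)],.105),('line',[(143,38),(459,30),(460,70),(144,78)],0)):
    w=F(L,z); e=w[1]-w[0]+w[2]-w[3]; print(n,w.round(4).tolist(),'C',w.mean(0).round(4),'yaw of y-axis deg',np.degrees(np.arctan2(e[0],-e[1])).round(2), np.linalg.norm(e)/2)
E
python3 -m crank '[{"hand":0.3,"offset":[0.026,-0.030,-0.003],"roll":3},{"hand":0.3,"offset":[0.052,-0.060,-0.006],"roll":6},{"hand":0.3,"offset":[0.078,-0.090,-0.009],"roll":9},{"hand":0.3,"offset":[0.104,-0.120,-0.012],"roll":12},{"hand":0.3,"offset":[0.130,-0.150,-0.015],"roll":15},{"hand":0.3,"offset":[0.156,-0.180,-0.018],"roll":18},{"hand":0.3,"offset":[0.182,-0.210,-0.02],"roll":21},{"hand":0.3,"offset":[0.208,-0.240,-0.02],"roll":23.3},{"hand":0.3,"offset":[0.234,-0.27,-0.02],"roll":23.3},{"hand":0.3,"offset":[0.26,-0.3,-0.02],"roll":23.3}]'
```

```text
left [[0.486, 0.4072], [0.4948, 0.3111], [0.4111, 0.3051], [0.4067, 0.4036]] C [0.4496 0.3568] yaw of y-axis deg 3.85 0.09751177275624529
right [[0.4839, 0.2373], [0.4865, 0.1391], [0.4045, 0.1362], [0.401, 0.2324]] C [0.444  0.1862] yaw of y-axis deg 1.79 0.097257505078847
line [[0.7205, 0.4385], [0.7343, 0.1364], [0.6958, 0.1348], [0.6821, 0.4367]] C [0.7082 0.2866] yaw of y-axis deg 2.61 0.30232620167186675
t: 1.03
ee_pos: [0.3475, -0.1479, 0.2531]
tcp_rot: [1.0, -0.0, 0.0, 0.0]
force: [0.7, -1.1, -0.2]
gripper_width: 0.0594
finger_force: 0.0
```

```bash
python3 -m crank '[{"hand":0.3,"offset":[0,-0.04,0],"roll":0},{"hand":0.3,"offset":[0,-0.08,0],"roll":0},{"hand":0.3,"offset":[0,-0.12,0],"roll":0},{"hand":0.3,"offset":[0,-0.16,0],"roll":0},{"hand":0.3,"offset":[0,-0.2,0],"roll":0},{"hand":0.3,"offset":[0,-0.24,0],"roll":0},{"hand":0.3,"offset":[0,-0.28,0],"roll":0},{"hand":0.3,"offset":[0,-0.32,0],"roll":0},{"hand":0.3,"offset":[0,-0.36,0],"roll":0},{"hand":0.3,"offset":[0,-0.4,0],"roll":0}]'
python3 -m crank '[{"hand":0.3,"offset":[-0.005,-0.03,0.01],"roll":-1},{"hand":0.3,"offset":[-0.01,-0.06,0.03],"roll":-2},{"hand":0.3,"offset":[-0.01,-0.08,0.05],"roll":-3},{"hand":0.3,"offset":[-0.01,-0.1,0.07],"roll":-3.5},{"hand":0.3,"offset":[-0.01,-0.1,0.09],"roll":-3.5},{"hand":0.3,"offset":[-0.01,-0.1,0.11],"roll":-3.5},{"hand":0.3,"offset":[-0.01,-0.1,0.13],"roll":-3.5},{"hand":0.3,"offset":[-0.01,-0.1,0.141],"roll":-3.5},{"hand":0.3,"offset":[-0.01,-0.1,0.141],"roll":-3.5},{"hand":0.3,"offset":[-0.01,-0.1,0.141],"roll":-3.5}]'
```

```text
t: 1.87
ee_pos: [0.3468, 0.2523, 0.253]
tcp_rot: [1.0, 0.0, 0.0, 0.0]
force: [0.4, -0.7, -0.5]
gripper_width: 0.0591
finger_force: 0.0
t: 2.7
ee_pos: [0.3374, 0.3501, 0.1116]
tcp_rot: [1.0, 0.031, -0.0, 0.0]
force: [-0.1, 0.5, 0.6]
gripper_width: 0.0596
finger_force: 0.0
```

```bash
python3 -m crank '[{"hand":0.3,"offset":[0.02,0,0],"roll":0},{"hand":0.3,"offset":[0.04,0,0],"roll":0},{"hand":0.3,"offset":[0.05,0,0],"roll":0},{"hand":0.3,"offset":[0.055,0,0],"roll":0},{"hand":0.3,"offset":[0.059,0,-0.003],"roll":0},{"hand":0.3,"offset":[0.063,0,-0.007],"roll":0},{"hand":0.3,"offset":[0.067,0,-0.010],"roll":0},{"hand":0.3,"offset":[0.072,0,-0.013],"roll":0},{"hand":0.3,"offset":[0.077,0,-0.016],"roll":0},{"hand":0.3,"offset":[0.082,0,-0.018],"roll":0}]'
python3 - <<'E'
from h import *
g=vision.get_image('scene')
cv2.imwrite('pics/s1.png',cv2.resize(g['frame'][130:330,170:440,::-1],None,fx=2.5,fy=2.5))
E
```

```text
t: 3.53
ee_pos: [0.4198, 0.3554, 0.1306]
tcp_rot: [1.0, 0.031, 0.0, -0.0]
force: [-1.3, -0.0, 1.0]
gripper_width: 0.0594
finger_force: 0.6
```

View pics/s1.png

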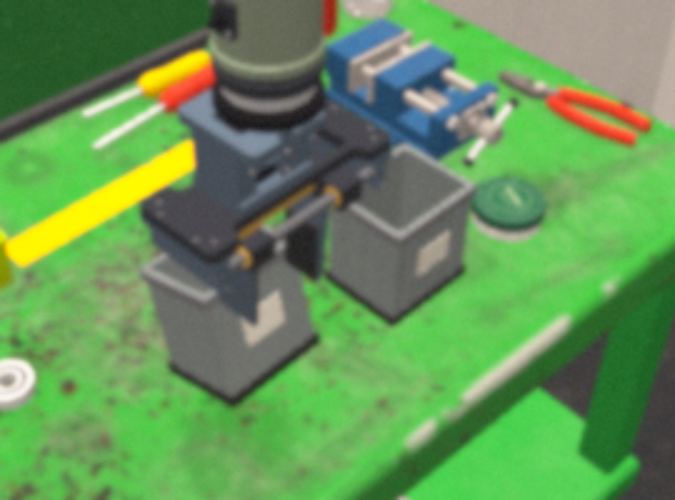

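Left crate is tilting about its far edge (foot edge lifting near (240,400) in the crop) rather than sliding. I'll carry on along the arc.

```bash
python3 -m crank '[{"hand":0.3,"offset":[0.005,0,-0.003],"roll":0},{"hand":0.3,"offset":[0.010,0,-0.005],"roll":0},{"hand":0.3,"offset":[0.015,0,-0.007],"roll":0},{"hand":0.3,"offset":[0.02,0,-0.0085],"roll":0},{"hand":0.3,"offset":[0.0255,0,-0.010],"roll":0},{"hand":0.3,"offset":[0.031,0,-0.0115],"roll":0},{"hand":0.3,"offset":[0.036,0,-0.0125],"roll":0},{"hand":0.3,"offset":[0.0415,0,-0.0135],"roll":0},{"hand":0.3,"offset":[0.047,0,-0.014],"roll":0},{"hand":0.3,"offset":[0.0525,0,-0.0142],"roll":0}]'
python3 -m crank '[{"hand":0.3,"offset":[0.0055,0,0],"roll":0},{"hand":0.3,"offset":[0.011,0,0],"roll":0},{"hand":0.3,"offset":[0.017,0,0.001],"roll":0},{"hand":0.3,"offset":[0.023,0,0.001],"roll":0},{"hand":0.3,"offset":[0.029,0,0.001],"roll":0},{"hand":0.3,"offset":[0.029,0,0],"roll":0},{"hand":0.3,"offset":[0.02,0,-0.01],"roll":0},{"hand":0.3,"offset":[0.0,0,-0.03],"roll":0},{"hand":0.3,"offset":[-0.03,0,-0.05],"roll":0},{"hand":0.3,"offset":[-0.06,0,-0.07],"roll":0}]'
python3 - <<'E'
from h import *
g=vision.get_image('scene')
cv2.imwrite('pics/s2.png',cv2.resize(g['frame'][130:330,170:440,::-1],None,fx=2.5,fy=2.5))
g=vision.get_image('top'); cv2.imwrite('pics/t2.png',g['frame'][:,:,::-1])
E
```

```text
t: 4.42
ee_pos: [0.4725, 0.3586, 0.1442]
tcp_rot: [1.0, 0.031, 0.0, -0.0]
force: [0.3, 0.2, -0.0]
gripper_width: 0.0591
finger_force: 0.0
t: 5.25
ee_pos: [0.4103, 0.3545, 0.2151]
tcp_rot: [1.0, 0.03, -0.0, 0.0]
force: [-0.2, 0.5, 0.3]
gripper_width: 0.0593
finger_force: 0.0
```

View pics/s2.png

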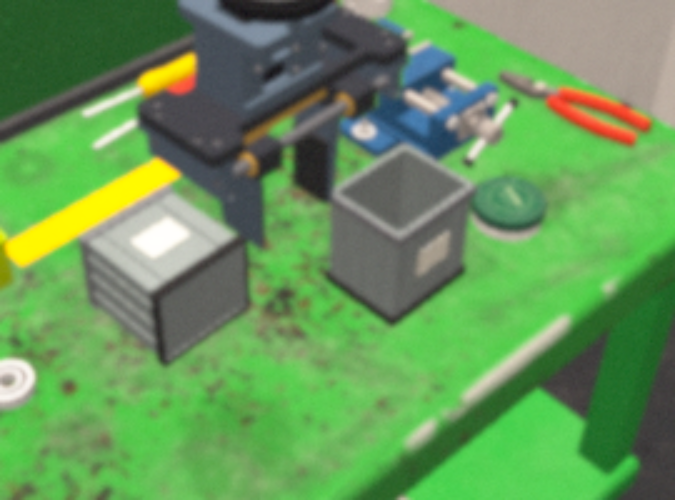

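The left crate lies on its far side, and its underside (at about (205,305) in the crop) is plain. Next is the right crate.

```bash
python3 -m crank '[{"hand":0.3,"offset":[-0.03,0.02,0],"roll":0},{"hand":0.3,"offset":[-0.06,0.045,0],"roll":0},{"hand":0.3,"offset":[-0.08,0.075,0],"roll":1},{"hand":0.3,"offset":[-0.08,0.11,0.01],"roll":1},{"hand":0.3,"offset":[-0.08,0.14,0.025],"roll":1},{"hand":0.3,"offset":[-0.08,0.166,0.045],"roll":1},{"hand":0.3,"offset":[-0.08,0.166,0.07],"roll":1},{"hand":0.3,"offset":[-0.08,0.166,0.09],"roll":1},{"hand":0.3,"offset":[-0.08,0.166,0.103],"roll":1},{"hand":0.3,"offset":[-0.08,0.166,0.103],"roll":1}]'
```

```text
t: 6.18
ee_pos: [0.3402, 0.1831, 0.1092]
tcp_rot: [1.0, 0.022, -0.003, 0.001]
force: [-0.7, -0.1, 0.1]
gripper_width: 0.0595
finger_force: 0.0
```

```bash
python3 -m crank '[{"hand":0.3,"offset":[0.02,0,0],"roll":0},{"hand":0.3,"offset":[0.035,0,0],"roll":0},{"hand":0.3,"offset":[0.043,0,0],"roll":0},{"hand":0.3,"offset":[0.048,0,0],"roll":0},{"hand":0.3,"offset":[0.052,0,-0.003],"roll":0},{"hand":0.3,"offset":[0.056,0,-0.007],"roll":0},{"hand":0.3,"offset":[0.06,0,-0.010],"roll":0},{"hand":0.3,"offset":[0.065,0,-0.013],"roll":0},{"hand":0.3,"offset":[0.07,0,-0.016],"roll":0},{"hand":0.3,"offset":[0.075,0,-0.018],"roll":0}]'
python3 -m crank '[{"hand":0.3,"offset":[0.005,0,-0.003],"roll":0},{"hand":0.3,"offset":[0.010,0,-0.005],"roll":0},{"hand":0.3,"offset":[0.015,0,-0.007],"roll":0},{"hand":0.3,"offset":[0.02,0,-0.0085],"roll":0},{"hand":0.3,"offset":[0.0255,0,-0.010],"roll":0},{"hand":0.3,"offset":[0.031,0,-0.0115],"roll":0},{"hand":0.3,"offset":[0.036,0,-0.0125],"roll":0},{"hand":0.3,"offset":[0.0415,0,-0.0135],"roll":0},{"hand":0.3,"offset":[0.047,0,-0.014],"roll":0},{"hand":0.3,"offset":[0.0525,0,-0.0142],"roll":0}]'
python3 -m crank '[{"hand":0.3,"offset":[0.0055,0,0],"roll":0},{"hand":0.3,"offset":[0.011,0,0],"roll":0},{"hand":0.3,"offset":[0.017,0,0.001],"roll":0},{"hand":0.3,"offset":[0.023,0,0.001],"roll":0},{"hand":0.3,"offset":[0.029,0,0.001],"roll":0},{"hand":0.3,"offset":[0.029,0,0],"roll":0},{"hand":0.3,"offset":[0.015,0,-0.01],"roll":0},{"hand":0.3,"offset":[-0.02,0,-0.02],"roll":0},{"hand":0.3,"offset":[-0.06,0,-0.03],"roll":0},{"hand":0.3,"offset":[-0.10,0,-0.03],"roll":0}]'
python3 - <<'E'
from h import *
g=vision.get_image('scene')
cv2.imwrite('pics/s3.png',cv2.resize(g['frame'][130:330,170:440,::-1],None,fx=2.9,fy=2.9))
g=vision.get_image('top'); cv2.imwrite('pics/t3.png',cv2.resize(g['frame'][130:290,170:440,::-1],None,fx=2.9,fy=2.9,interpolation=2))
E
```

```text
t: 7.02
ee_pos: [0.4177, 0.1877, 0.1298]
tcp_rot: [1.0, 0.022, 0.0, -0.0]
force: [0.6, -0.2, 0.4]
gripper_width: 0.059
finger_force: 0.3
t: 7.85
ee_pos: [0.4702, 0.1899, 0.1434]
tcp_rot: [1.0, 0.022, 0.0, 0.0]
force: [1.0, -0.7, 0.1]
gripper_width: 0.0588
finger_force: 0.0
t: 8.68
ee_pos: [0.3694, 0.1857, 0.1746]
tcp_rot: [1.0, 0.021, 0.001, -0.001]
force: [-0.9, 1.2, -0.1]
gripper_width: 0.0593
finger_force: 0.0
```

View pics/s3.png

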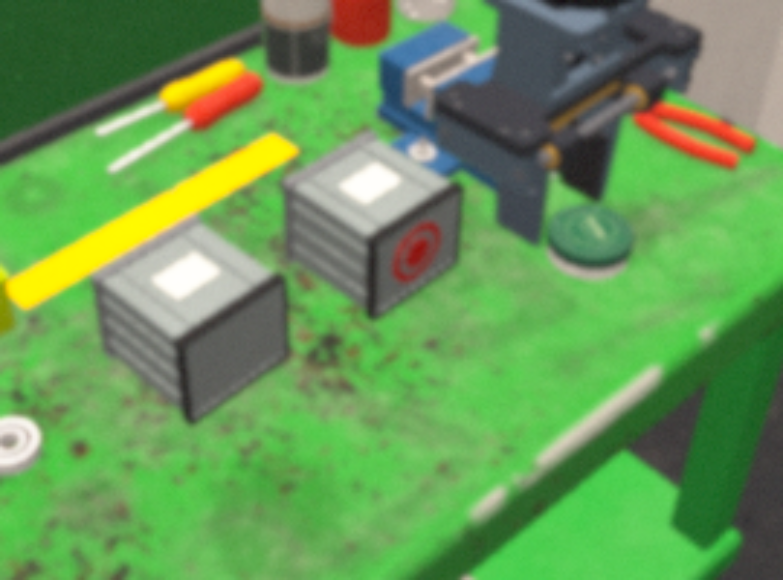

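View pics/t3.png

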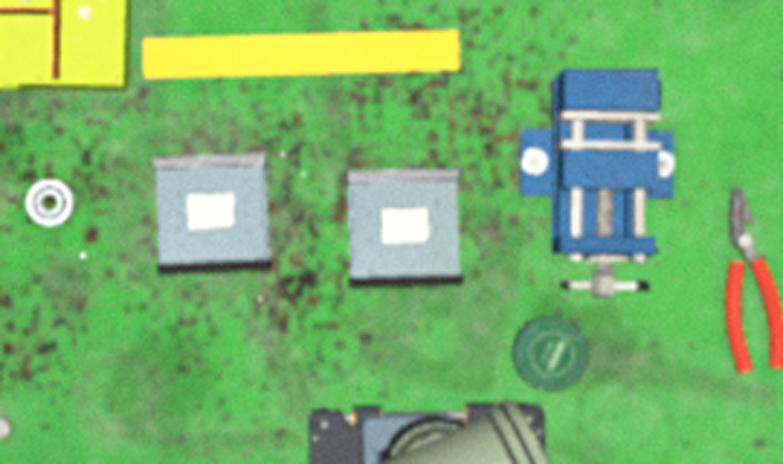

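The right crate has the stamp: red ring at about (417,252) in the scene crop. Both crates lie short of the line. Now I'll measure its rim against the line.

Run:
```python
from h import *
g=vision.get_image('top')
for n,L in(('left',[(153,158),(265,153),(270,268),(158,270)]),('right',[(348,172),(459,170),(462,280),(350,284)])):
    w=np.array([pt(g,170+a/2.9,130+b/2.9,.084)[:2] for a,b in L]); r=(w[0]+w[1])/2; b=(w[2]+w[3])/2
    e=w[1]-w[0]+w[2]-w[3]; print(n,w.round(4).tolist(),'rim',r.round(4),'base',b.round(4),'yaw',np.degrees(np.arctan2(e[0],-e[1])).round(2))
```

```text
left [[0.599, 0.4166], [0.6054, 0.3167], [0.5028, 0.3102], [0.4991, 0.4098]] rim [0.6022 0.3667] base [0.501 0.36 ] yaw 2.87
right [[0.5898, 0.2422], [0.5935, 0.1429], [0.4952, 0.1388], [0.4898, 0.2387]] rim [0.5917 0.1926] base [0.4925 0.1887] yaw 2.61
```

```bash
python3 -m crank '[{"hand":0.3,"offset":[0,0,0.03],"roll":0},{"hand":0.3,"offset":[0,0,0.06],"roll":0},{"hand":0.3,"offset":[0.01,0,0.09],"roll":0},{"hand":0.3,"offset":[0.03,0,0.11],"roll":0},{"hand":0.3,"offset":[0.05,0,0.12],"roll":0},{"hand":0.3,"offset":[0.07,0,0.12],"roll":0},{"hand":0.3,"offset":[0.085,0,0.12],"roll":0},{"hand":0.3,"offset":[0.095,0,0.12],"roll":0},{"hand":0.3,"offset":[0.1,0,0.12],"roll":0},{"hand":0.3,"offset":[0.105,0,0.12],"roll":0}]'
python3 -m crank '[{"hand":0.3,"offset":[0.005,0,0],"roll":0},{"hand":0.3,"offset":[0.011,0,0],"roll":0},{"hand":0.3,"offset":[0.017,0,0],"roll":0},{"hand":0.3,"offset":[0.023,0,0],"roll":0},{"hand":0.3,"offset":[0.029,0,0],"roll":0},{"hand":0.3,"offset":[0.035,0,0],"roll":0},{"hand":0.3,"offset":[0.041,0,0],"roll":0},{"hand":0.3,"offset":[0.047,0,0],"roll":0},{"hand":0.3,"offset":[0.053,0,0],"roll":0},{"hand":0.3,"offset":[0.059,0,0],"roll":0}]'
python3 -m crank '[{"hand":0.3,"offset":[0.006,0,0],"roll":0},{"hand":0.3,"offset":[0.012,0,0],"roll":0},{"hand":0.3,"offset":[0.018,0,0],"roll":0},{"hand":0.3,"offset":[0.024,0,0],"roll":0},{"hand":0.3,"offset":[0.03,0,0],"roll":0},{"hand":0.3,"offset":[0.036,0,0],"roll":0},{"hand":0.3,"offset":[0.041,0,0],"roll":0},{"hand":0.3,"offset":[0.044,0,0],"roll":0},{"hand":0.3,"offset":[0.046,0,0],"roll":0},{"hand":0.3,"offset":[0.046,0,0],"roll":0}]'
python3 - <<'E'
from h import *
g=vision.get_image('top'); cv2.imwrite('pics/t4.png',cv2.resize(g['frame'][130:290,170:440,::-1],None,fx=2.9,fy=2.9,interpolation=2))
E
```

```text
t: 9.67
ee_pos: [0.4744, 0.1898, 0.0531]
tcp_rot: [1.0, 0.022, -0.001, 0.0]
force: [-3.0, -0.1, 1.6]
gripper_width: 0.0592
finger_force: 1.2
t: 10.5
ee_pos: [0.5341, 0.1927, 0.0533]
tcp_rot: [1.0, 0.022, -0.0, 0.0]
force: [-1.7, -0.5, -0.9]
gripper_width: 0.0593
finger_force: 0.5
t: 11.33
ee_pos: [0.5801, 0.1947, 0.0534]
tcp_rot: [1.0, 0.022, 0.0, -0.0]
force: [0.4, -0.7, 0.6]
gripper_width: 0.0593
finger_force: 0.0
```

View pics/t4.png

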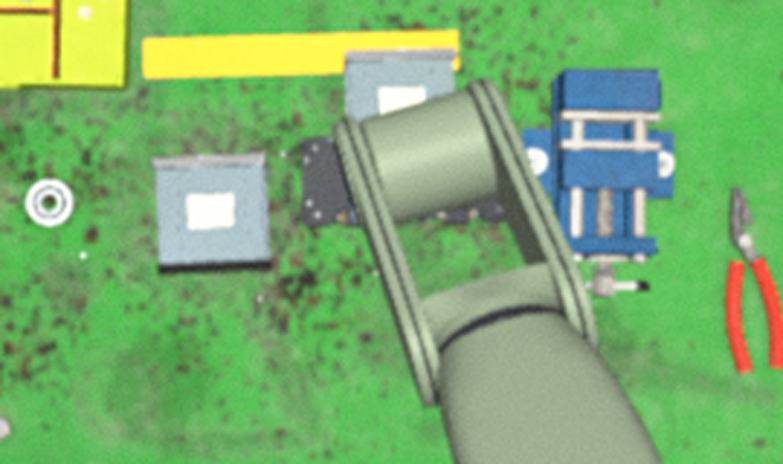

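The rim edge is at crop (345–455, 51), on the near half of the line and parallel to it, at x≈0.699 against a line centre of 0.7125. I'll push 13 mm more, back away and check.

```bash
python3 -m crank '[{"hand":0.3,"offset":[0.003,0,0],"roll":0},{"hand":0.3,"offset":[0.006,0,0],"roll":0},{"hand":0.3,"offset":[0.009,0,0],"roll":0},{"hand":0.3,"offset":[0.011,0,0],"roll":0},{"hand":0.3,"offset":[0.013,0,0],"roll":0},{"hand":0.3,"offset":[0.013,0,0],"roll":0},{"hand":0.3,"offset":[0.008,0,0],"roll":0},{"hand":0.3,"offset":[-0.01,0,0],"roll":0},{"hand":0.3,"offset":[-0.04,0,-0.01],"roll":0},{"hand":0.3,"offset":[-0.07,0,-0.03],"roll":0}]'
python3 -m crank '[{"hand":0.3,"offset":[-0.03,0,-0.03],"roll":0},{"hand":0.3,"offset":[-0.06,0,-0.06],"roll":0},{"hand":0.3,"offset":[-0.09,0,-0.08],"roll":0},{"hand":0.3,"offset":[-0.12,0,-0.1],"roll":0},{"hand":0.3,"offset":[-0.14,0,-0.12],"roll":0},{"hand":0.3,"offset":[-0.14,0,-0.12],"roll":0},{"hand":0.3,"offset":[-0.14,0,-0.12],"roll":0},{"hand":0.3,"offset":[-0.14,0,-0.12],"roll":0},{"hand":0.3,"offset":[-0.14,0,-0.12],"roll":0},{"hand":0.3,"offset":[-0.14,0,-0.12],"roll":0}]'
python3 - <<'E'
from h import *
g=vision.get_image('top'); a=g['frame'][130:290,170:440]; h=vision.get_image('scene')['frame'][130:290,170:440]
cv2.imwrite('pics/t5.png',cv2.resize(np.vstack([a,h])[:,:,::-1],None,fx=1.85,fy=1.85,interpolation=2))
E
```

```text
t: 12.22
ee_pos: [0.5073, 0.1909, 0.0813]
tcp_rot: [1.0, 0.022, -0.002, 0.001]
force: [-0.0, -1.2, 0.6]
gripper_width: 0.0591
finger_force: 0.0
t: 13.05
ee_pos: [0.3701, 0.1853, 0.2022]
tcp_rot: [1.0, 0.022, -0.001, 0.0]
force: [0.7, 0.1, -0.6]
gripper_width: 0.0593
finger_force: 0.0
```

View pics/t5.png

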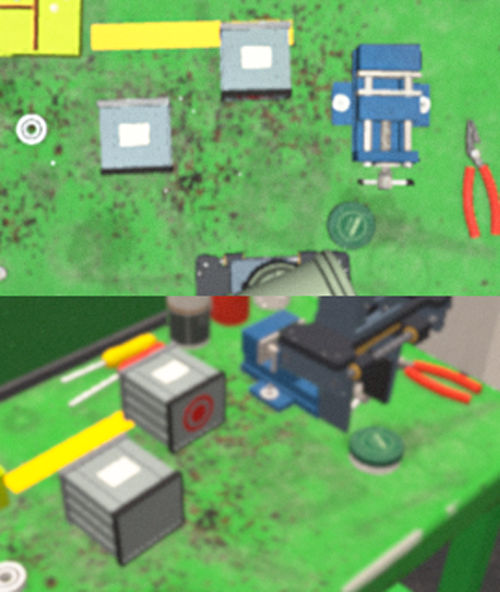

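The rim's top edge is at (220–291, 22) in the top half of the picture, which puts it at x≈0.713 with the line centre at 0.7125, square to the line. The plain crate lies short of the line, the bearing and tin haven't moved, and the arm is clear.

```bash
python3 -c "
from station import manip; print(manip.close_job())"
```

```text
the job is handed in; nothing more can be done
None
```

The job is handed in: the right crate had the red stamp and lies with its open rim on the dispatch line (about 1 mm from its centre), square to it; the plain left crate lies short of the line, and the bearing and tin were not touched.

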